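# Load the slicer trough and jog the pusher

### The arm

A 6-joint arm with a two-finger parallel gripper is mounted at the origin on the work surface; the furniture and walls round the work are solid. World frame = base frame: x ahead of the robot, y to its left, z up, the work surface at z = 0. Lengths are in m, angles in degrees, forces in N, time in s.
With the tool pointing down it reaches from about 0.325 to 0.75 m from the base axis. Payload 7.6 kg.
Tool frame: the origin (TCP) lies at the very end of the fingers, on their centre line; the grasp point (between the pads) lies 19 mm behind it; z points along the fingers, y is the direction in which the jaws open and shut (so a half turn about z gives the same grasp; the last joint's range is limited). The gripper opens to 85 mm and grips with 20 to 120 N. Pads are 22 mm wide; open, the fingers measure 114 mm over their backs; the gripper's body (76 mm by 85 mm) begins 54 mm behind the grasp point. The pads swing forward as they close: fully open they stand 13 mm farther back than shut.
Start: joints at [61.576, 2.991, 80.254, -0, 96.75, -4.028], TCP at [0.217, 0.478, 0.197] pointing down, gripper open.
Joint ranges: [-166.34, 166.34], [-52.06, 124.39], [6.96, 135.62], [-60.46, 240.46], [14.63, 156.25], [-167.68, 167.68]. Speed limits (degrees/s): [147.25, 147.25, 172.46, 180, 180, 180].

### API

Orientations are given as a 3x3 rotation matrix whose columns are the frame's x, y, z axes.
In Python, from plant import r gives the robot as it stands.
- The arm moves only by the tool apply_moves, never from a script. Its argument "rows" is a list of rows, each an object with "fingers": the gripper command: -1 is shut, 1 is fully open, values between are in proportion; "linear": the shift along the tool's x, y, z in cm, a list of three; "rot": the turn, a rotation vector about the tool's x, y, z in degrees, a list of three. A call has 1 to 8 rows; each row shifts and turns the commanded pose from where the row before left it, along the tool's axes as they then stand; what a row does not reach is not made up. A row lasts 1/12 s, in which the tool goes at most 41.7 mm and 7.16 degrees, less where a joint would pass 70% of its speed; a pose out of reach is approached as far as the arm can. A call is refused whole if a number of a shift passes 4.17 or a number of a turn 7.16, either way. A call with a gripper value outside its range is refused whole. The fingers move at their own pace and stop on an object; the grip force is fixed at half the most. Time passes only in rows, so rows that do not move let the fingers close. It gives the time, the measured TCP pose, the force and the opening at its end, in the units of the state.
- r.state(): the state, without advancing time (a new reading comes with each control period).
- r.get_image(name): name is "scene" or "top"; returns a dict with "image" (480x640x3 uint8, blue, green, red), "fx", "fy", "cx", "cy" (pixels), "k1" (the pictures are not rectified: a ray, as slopes to the right and down, at radius r is drawn at 1 + k1 r^2 times it, then the intrinsics apply), "T" (4x4, takes a point from camera to world coordinates). Camera axes: x right, y down, z forward; pixel columns grow to the right and rows downward; lengths in m; the calibration is good to about 2 mm. A picture is of the moment at which its call begins. There is no depth.
- r.sign_off(): hands the job in, once; it reports no verdict.
The state is a dict: "time_s": time; "q": joint angles; "joint_vel": joint speeds; "joint_efforts": joint torques, N m; "ee_pos": TCP position; "eef_rot": TCP orientation; "ft_force": force on the tool from outside, world axes, zero at the start; "torque": the same for the moment, N m; "grip_width": opening from 0.0 (shut) to 1.0 (fully open).
Only numpy, scipy, OpenCV 4.12 (cv2) and the standard library are available. Lean on these libraries where they do the work, as an engineer would, in place of code of your own. Each camera call takes 0.05 s, during which the arm holds its last target. There are 200 camera calls.

### The job

Take the long lying carrot piece out of the steel tray and lay it lengthwise in the slicer's feed trough, between the pusher and the piece already there, and let go of it. Then lean the jog stick all the way over towards its slicer-head side (the robot's left) and keep it there for two seconds, so that the pusher closes up the row with no gap, against the slicer's gate and piece against piece; then release the stick so that it springs back upright. Leave the two short carrot stubs in the tray and do not disturb the jar or the thermometer.

Things in the scene. Friction and masses are not known exactly. Their poses are not given: they have to be found in the camera images.
- slicer: Fixed bench slicer, 84 mm wide. Origin on the table under the trough, z up; y runs along the trough from the pusher to the slicer head (about the robot's left). Trough floor at z 30 mm, centred on x = 0; rails 9 mm high, inner faces at x +-18.5, outer +-25.5 mm, from y -145 to +100. White head 154 mm high, y +104 to +210; grey pusher housing 92 mm high, y -270 to -150
- gate (a point): Middle of the steel gate (the stop) closing the trough at the slicer head: at y = +100 mm of the slicer, 14 mm above the trough floor; axes as the slicer's
- pad_face (a point): Face of the pusher's white spring-loaded pad (28 mm wide, 28 mm high), 15 mm above the trough floor; at slicer y = -100 mm with the stick upright. Advances to +y with the stick: 25 mm per 0.1 rad (112 mm at 0.45) if free; against a closed row its spring (70 N/m) gives way up to 30 mm. It goes back with the stick
- jog_box: Grey control box, fixed, 95 mm (x) by 125 mm (y) by 43 mm high, with the jog stick in the middle of its top. Origin under its centre, z up; the stick tilts along its y axis; +y is roughly the robot's left. The stick's pivot is 45 mm above the origin
- stick_knob (a point): The middle of the black knob of the jog stick: 26 mm diameter, 36 mm tall (from 20 mm below this point to 16 mm above), on a steel shaft of 11 mm diameter. It lies 80 mm from the pivot, 125 mm above the table when the stick is upright; axes as the jog box's when upright, z along the stick
- jog_stick (a joint): Tilt of the stick, rad: 0 upright, positive leans to the jog box's +y (pusher advances towards the gate), range -0.12 to 0.45. A spring (0.6 Nm/rad) brings it back to 0 in under a second; held fully over against a closed row it takes up to about 12 N at the knob
- carrot_piece: The carrot piece to load, orange, 61 mm long and 28 mm thick, 35 g, lying in the steel tray among two short standing stubs. Origin in the middle of its underside; x runs along its length. It fits the trough with about 4 mm to spare on each side; grip it across its thickness, high enough that the fingers clear the rails
- carrot_piece_mid (a point): The middle of the carrot piece to load, 14 mm above its underside
- lead_piece: The carrot piece already in the trough, just short of the gate, same size and shape. Origin in the middle of its underside; x runs along its length
- lead_piece_mid (a point): The middle of the piece already in the trough
- steel_tray: Shallow steel tray, fixed, 192 mm (x) by 262 mm (y), walls 28 mm high, floor 4 mm thick. Origin under its centre; inside it measures 170 by 240 mm at the floor
- stub_a: Short carrot stub standing on end in the tray, 38 mm diameter, 45 mm tall; stays where it is. Origin in the middle of its underside
- stub_b: Short carrot stub standing on end in the tray, 34 mm diameter, 38 mm tall; stays where it is. Origin in the middle of its underside
- jar: White jar with a red cap, 72 mm diameter, 121 mm tall, on the table at the right; stays. Origin in the middle of its underside
- thermometer: Probe thermometer lying on the table at the right, 161 by 30 by 17 mm; stays. Origin in the middle of its underside, x along it
There are look-alikes about, which are no part of the job. What is shaped like the carrot_piece but green is not meant.

How it is judged:
By the outcome, as a careful person would: the job done as asked, in the order asked, and still so for the second after the job is handed in, with the robot touching nothing.
It also fails if it takes over 51 s, if anything falls off the work surface, if the arm or the gripper's body presses on something with over 40 N, if the wrist force passes 120 N, or if a joint passes its speed limit or range.

## Working session

There is one attempt and no reset: what is moved stays moved. The work goes in short steps, Python scripts to look and compute and a tool call to move; the robot and the scene stay as the last step left them, time stands still between calls to the robot, and variables do not carry over. Pictures are saved under pics/ and viewed, on a budget of 10 in all, crops included, one or two more only if the job needs it, and the job is handed in when it is done.

Besides the shell and the picture viewer there is one more tool, called after ">>>" by a JSON object that holds its "name" and its "arguments". apply_moves: Moves the arm, as the interface text tells. Its arguments: {"type":"object","properties":{"rows":{"type":"array"}},"required":["rows"]}

```bash
mkdir -p pics; ls; python3 - <<'E'
from plant import r
import cv2
s=r.state();print(s)
for n in("scene","top"):
    d=r.get_image(n);cv2.imwrite(f"pics/{n}0.png",d["image"]);print(n,{k:v for k,v in d.items() if k!="image"})
E
```

```text
pics
{'time_s': 0.0, 'q': array([ 6.15758482e+01,  3.02945587e+00,  8.03139401e+01,  1.02089408e-03,
        9.67514583e+01, -4.02604697e+00]), 'joint_vel': array([-0.0312813 , -0.12610074, -0.00672181,  0.06442472,  0.0393134 ,
       -0.06894936]), 'joint_efforts': array([ 2.14359711e-04, -3.81663322e+01, -3.60189199e+01, -1.07467451e-04,
        6.21846761e-03, -7.28346492e-06]), 'ee_pos': array([0.21664592, 0.4778084 , 0.19614394]), 'eef_rot': array([[-9.10698130e-01,  4.13071749e-01, -8.03580022e-04],
       [ 4.13072509e-01,  9.10696990e-01, -1.44752045e-03],
       [ 1.33888102e-04, -1.65019098e-03, -9.99998629e-01]]), 'ft_force': array([ 0.04535649, -0.07452501,  0.3819779 ]), 'torque': array([-0.01633687,  0.0478151 ,  0.00768704]), 'grip_width': 0.9964360647732969}
scene {'fx': 529.9521350848426, 'fy': 529.9521350848426, 'cx': 318.1138623175865, 'cy': 240.93379061272785, 'k1': -0.07687159754075261, 'T': array([[ 0.66739245, -0.46559348,  0.58121427, -0.12861723],
       [-0.74468761, -0.41173249,  0.52527776, -0.64824193],
       [-0.0052611 , -0.78338947, -0.62150885,  0.79521268],
       [ 0.        ,  0.        ,  0.        ,  1.        ]])}
top {'fx': 509.6295629279653, 'fy': 509.6295629279653, 'cx': 324.4749449621444, 'cy': 240.63158325061204, 'k1': -0.05654842053387174, 'T': array([[ 1.30679704e-03, -9.81996034e-01,  1.88897014e-01,
         2.82236019e-01],
       [-9.99999146e-01, -1.27986010e-03,  2.64580021e-04,
        -5.73856958e-02],
       [-1.80547793e-05, -1.88897199e-01, -9.81996868e-01,
         1.28549215e+00],
       [ 0.00000000e+00,  0.00000000e+00,  0.00000000e+00,
         1.00000000e+00]])}
```

View pics/scene0.png

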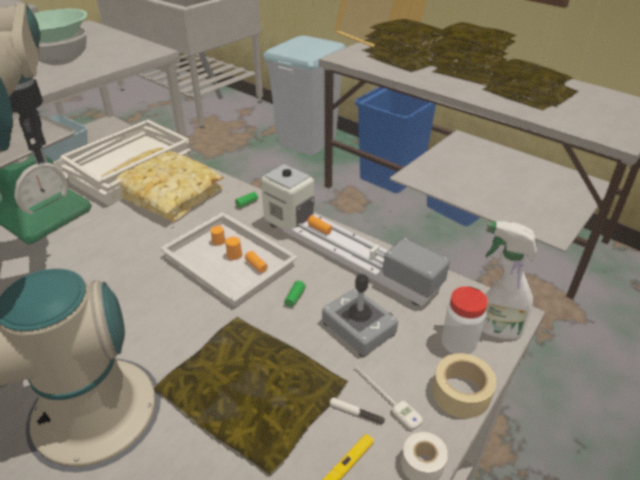

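View pics/top0.png

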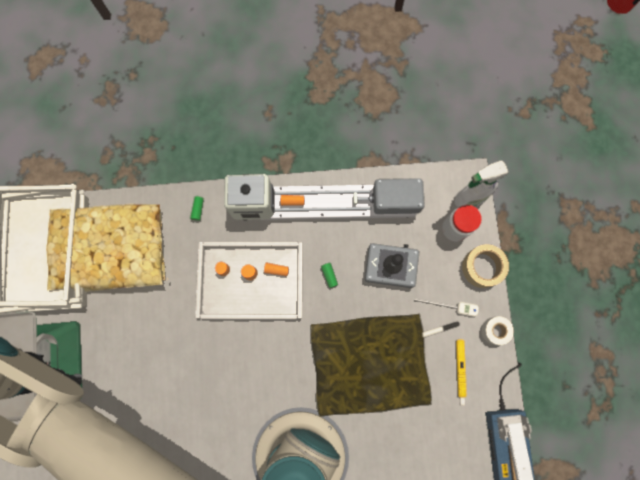

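Candidates: the lying orange piece in the tray at top (277,269) is the target. Look-alikes are the stubs at (222,269) and (248,272), the lead piece in the trough at (292,201), and the green pieces at (197,208) and (330,275). Next I'll measure and check a close crop.

```bash
cat > h.py <<'E'
import numpy as np, cv2
from plant import r
def ray(d,p):
    K=np.array([[d["fx"],0,d["cx"]],[0,d["fy"],d["cy"]],[0,0,1]])
    xy=(np.array(p,float).reshape(-1,2)-[d["cx"],d["cy"]])/[d["fx"],d["fy"]]
    u=xy.copy()
    for _ in range(20): u=xy/(1+d["k1"]*(u**2).sum(1,keepdims=True))
    return d["T"][:3,3],np.c_[u,np.ones(len(u))]@d["T"][:3,:3].T
def onz(d,p,z):
    o,v=ray(d,p); return o+v*((z-o[2])/v[:,2])[:,None]
def proj(d,P):
    c=(np.array(P,float).reshape(-1,3)-d["T"][:3,3])@d["T"][:3,:3]; u=c[:,:2]/c[:,2:]
    return u*(1+d["k1"]*(u**2).sum(1,keepdims=True))*[d["fx"],d["fy"]]+[d["cx"],d["cy"]]
def tri(d1,p1,d2,p2):
    A=np.zeros((3,3));b=np.zeros(3)
    for d,p in((d1,p1),(d2,p2)):
        o,v=ray(d,p);v=v[0]/np.linalg.norm(v[0]);M=np.eye(3)-np.outer(v,v);A+=M;b+=M@o
    return np.linalg.solve(A,b)
def orange(d,lo=60):
    hsv=cv2.cvtColor(d["image"],cv2.COLOR_BGR2HSV)
    m=cv2.inRange(hsv,(5,170,120),(17,255,255))
    n,l,s,c=cv2.connectedComponentsWithStats(m)
    return [(c[i],s[i,4],np.argwhere(l==i)[:,::-1]) for i in range(1,n) if s[i,4]>lo]
def blob(d,pts,z):
    P=onz(d,pts,z)[:,:2]; c=P.mean(0); w,V=np.linalg.eigh(np.cov(P.T)); a=V[:,1]
    t=(P-c)@a; return c,np.degrees(np.arctan2(a[1],a[0]))%180,np.ptp(t)
E
python3 - <<'E'
from h import *
for n,in(("top",),("scene",)):
    d=r.get_image(n)
    for c,a,p in orange(d):
        for z in(.018,.044): print(n,c.round(1),a,z,*[np.round(x,4) for x in blob(d,p,z)])
    if n=="top": t=d["image"]
    else: s=d["image"]
A=cv2.resize(t[165:325,190:440],(800,512),interpolation=2)
cv2.imwrite("pics/a.png",A)
cv2.imwrite("pics/b.png",cv2.resize(s[160:360,160:460],(800,533),interpolation=2))
E
```

```text
top [291.5 199.6] 177 0.018 [0.6336 0.0279] 87.927 0.0571
top [291.5 199.6] 177 0.044 [0.6264 0.0261] 87.927 0.056
top [221.4 267.9] 99 0.018 [0.4559 0.2018] 81.6838 0.0284
top [221.4 267.9] 99 0.044 [0.4523 0.1965] 81.6838 0.0278
top [248.2 271.4] 131 0.018 [0.4473 0.134 ] 82.195 0.0332
top [248.2 271.4] 131 0.044 [0.4439 0.1301] 82.195 0.0325
top [275.8 269.2] 180 0.018 [0.4531 0.0649] 80.1587 0.0568
top [275.8 269.2] 180 0.044 [0.4496 0.0624] 80.1587 0.0556
scene [318.8 224.1] 157 0.018 [0.6489 0.0518] 84.1 0.074
scene [318.8 224.1] 157 0.044 [0.6229 0.0284] 84.1 0.0715
scene [217.4 232.9] 91 0.018 [0.4602 0.2117] 65.0191 0.0589
scene [217.4 232.9] 91 0.044 [0.4405 0.1829] 65.0191 0.0569
scene [232.9 243.9] 118 0.018 [0.4573 0.1514] 69.024 0.065
scene [232.9 243.9] 118 0.044 [0.4377 0.1246] 69.024 0.0629
scene [255.4 260.7] 161 0.018 [0.4509 0.067 ] 77.2967 0.0701
scene [255.4 260.7] 161 0.044 [0.4315 0.043 ] 77.2967 0.0677
```

View pics/a.png

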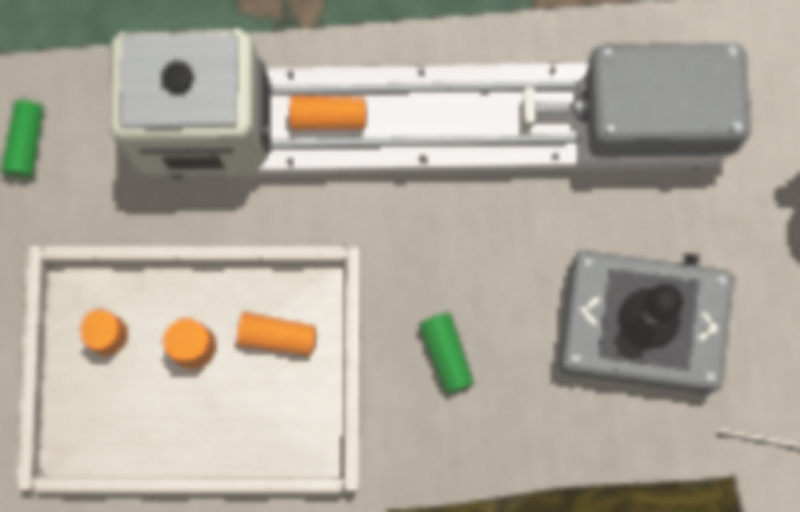

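View pics/b.png

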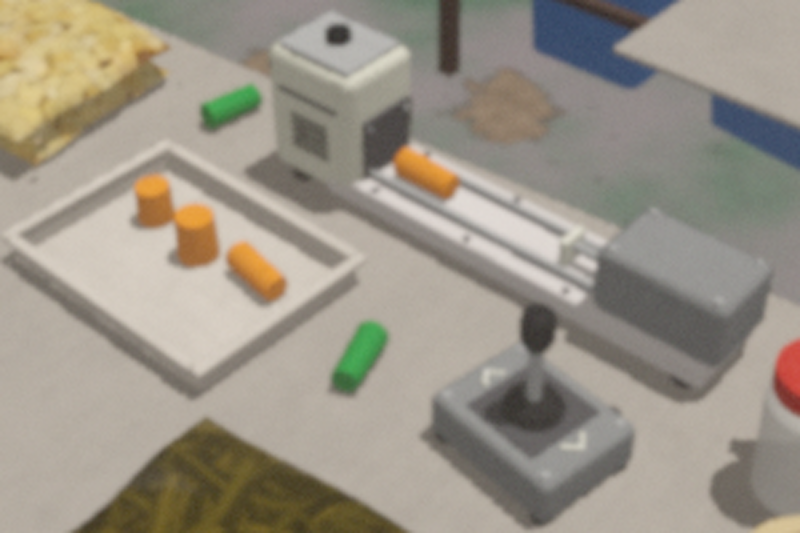

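Crop a shows the target lying in the tray, ends at crop (238,328)–(316,340), stubs left of it. The trough rails, the pad at (528,108), the slicer head and housing tops, and the jog box with its knob top at (666,298) are all clear. Crop b shows the knob centre at (538,328).

```bash
python3 - <<'E'
from h import *
t=r.get_image("top");s=r.get_image("scene")
A=lambda p:np.array(p,float)/3.2+[190,165]-.35
B=lambda p:np.array(p,float)*.375+[160,160]-.3
f=lambda z,p:onz(t,A(p),z)[:,:2]
hd=f(.154,[(113,35),(247,33),(253,130),(115,135)]);hs=f(.092,[(592,48),(745,45),(748,140),(597,148)])
jb=f(.043,[(578,252),(732,272),(718,390),(566,368)])
print("head",hd.mean(0),"hous",hs.mean(0));v=hd.mean(0)-hs.mean(0);print(np.linalg.norm(v),np.degrees(np.arctan2(v[1],v[0])))
o=hs.mean(0)+v*210/367;print("slicer o",o)
print("rail top lines z.03",f(.030,[(270,68),(585,63),(262,170),(577,163)]))
print("rail inner z.039",f(.039,[(290,92),(520,90),(290,142),(570,137)]))
print("pad",f(.059,[(523,90),(523,128)]))
c=jb.mean(0);print("jb",c,jb,np.linalg.norm(jb[0]-jb[1]),np.linalg.norm(jb[1]-jb[2]))
for e in(jb[0]-jb[1],jb[3]-jb[2]):print(np.degrees(np.arctan2(e[1],e[0])))
print("knobtop",onz(t,A((666,298)),.141),tri(t,A((666,298)),s,B((540,310))))
E
```

```text
head [0.61738203 0.12311391] hous [ 0.62673885 -0.23864513]
0.36188003007769576 91.48161283904312
slicer o [ 0.62138481 -0.03164404]
rail top lines z.03 [[ 0.66652262  0.072533  ]
 [ 0.67101863 -0.18000519]
 [ 0.58251079  0.07711951]
 [ 0.58852162 -0.17223487]]
rail inner z.039 [[ 0.64395052  0.05530196]
 [ 0.64580216 -0.12713458]
 [ 0.60305332  0.05454785]
 [ 0.6074057  -0.1662256 ]]
pad [[ 0.63997321 -0.12835772]
 [ 0.60933432 -0.12805715]]
jb [ 0.4611223  -0.22424641] [[ 0.51439493 -0.1707022 ]
 [ 0.49877795 -0.28993046]
 [ 0.40722503 -0.27621876]
 [ 0.42409127 -0.1601342 ]] 0.12024669525967442 0.09257400929313091
82.53765956369843
81.73319011532388
knobtop [[ 0.46289187 -0.22388611  0.141     ]] [ 0.46268855 -0.22369094  0.13857445]
```

>>> {"name": "apply_moves", "arguments": {"rows": [{"fingers":0.18,"linear":[0,0,0],"rot":[0,0,7]},{"fingers":0.18,"linear":[0,0,0],"rot":[0,0,7]},{"fingers":0.18,"linear":[0,0,0],"rot":[0,0,7]},{"fingers":0.18,"linear":[0,0,0],"rot":[0,0,7]},{"fingers":0.18,"linear":[0,0,0],"rot":[0,0,7]},{"fingers":0.18,"linear":[0,0,0],"rot":[0,0,7]},{"fingers":0.18,"linear":[0,0,0],"rot":[0,0,7]},{"fingers":0.18,"linear":[0,0,0],"rot":[0,0,7]}]}}

```text
time_s: 0.97
ee_pos: [0.2168, 0.4781, 0.1969]
eef_rot: [[-0.161, 0.987, -0.0], [0.987, 0.161, -0.0], [-0.0, -0.0, -1.0]]
ft_force: [-0.6, -0.4, -0.9]
grip_width: 0.592
```

>>> {"name": "apply_moves", "arguments": {"rows": [{"fingers":0.18,"linear":[0,0,0],"rot":[0,0,7]},{"fingers":0.18,"linear":[0,0,0],"rot":[0,0,7]},{"fingers":0.18,"linear":[0,0,0],"rot":[0,0,5.1]},{"fingers":0.18,"linear":[-3.07,2.51,0],"rot":[0,0,0]},{"fingers":0.18,"linear":[-3.07,2.51,0],"rot":[0,0,0]},{"fingers":0.18,"linear":[-3.07,2.51,0],"rot":[0,0,0]},{"fingers":0.18,"linear":[-3.07,2.51,0],"rot":[0,0,0]},{"fingers":0.18,"linear":[-3.07,2.51,0],"rot":[0,0,0]}]}}

```text
time_s: 1.63
ee_pos: [0.3157, 0.3044, 0.197]
eef_rot: [[0.164, 0.986, 0.0], [0.986, -0.164, 0.0], [0.0, 0.0, -1.0]]
ft_force: [0.5, 0.5, 0.2]
grip_width: 0.593
```

>>> {"name": "apply_moves", "arguments": {"rows": [{"fingers":0.18,"linear":[-3.07,2.51,0],"rot":[0,0,0]},{"fingers":0.18,"linear":[-3.07,2.51,0],"rot":[0,0,0]},{"fingers":0.18,"linear":[-3.07,2.51,0],"rot":[0,0,0]},{"fingers":0.18,"linear":[-3.07,2.51,0],"rot":[0,0,0]},{"fingers":0.18,"linear":[-3.07,2.51,0],"rot":[0,0,0]},{"fingers":0.18,"linear":[-3.07,2.51,0],"rot":[0,0,0]},{"fingers":0.18,"linear":[-3.07,2.51,0],"rot":[0,0,0]},{"fingers":0.18,"linear":[0,0,0],"rot":[0,0,0]}]}}

```text
time_s: 2.3
ee_pos: [0.455, 0.0598, 0.1966]
eef_rot: [[0.171, 0.985, 0.0], [0.985, -0.171, -0.002], [-0.002, 0.0, -1.0]]
ft_force: [-0.5, 0.5, -0.9]
grip_width: 0.589
```

>>> {"name": "apply_moves", "arguments": {"rows": [{"fingers":0.18,"linear":[0.4,-0.35,0],"rot":[0,0,0]},{"fingers":0.18,"linear":[0,0,3.5],"rot":[0,0,0]},{"fingers":0.18,"linear":[0,0,3.5],"rot":[0,0,0]},{"fingers":0.18,"linear":[0,0,3.5],"rot":[0,0,0]},{"fingers":0.18,"linear":[0,0,2.5],"rot":[0,0,0]},{"fingers":0.18,"linear":[0,0,0],"rot":[0,0,0]}]}}

```text
time_s: 2.8
ee_pos: [0.446, 0.0709, 0.0616]
eef_rot: [[0.163, 0.987, -0.01], [0.987, -0.163, -0.0], [-0.002, -0.01, -1.0]]
ft_force: [-1.3, 0.4, -0.6]
grip_width: 0.591
```

```bash
python3 - <<'E'
from h import *
s=r.get_image("scene")["image"];t=r.get_image("top")["image"]
a=cv2.resize(s[160:320,160:340],(450,400),interpolation=2);b=cv2.resize(t[220:330,210:310],(350,385),interpolation=2)
o=np.zeros((400,800,3),np.uint8);o[:,:450]=a;o[:385,450:]=b;cv2.imwrite("pics/c.png",o);print(r.state()["ee_pos"])
E
```

```text
[0.44984284 0.07074913 0.06747964]
```

View pics/c.png

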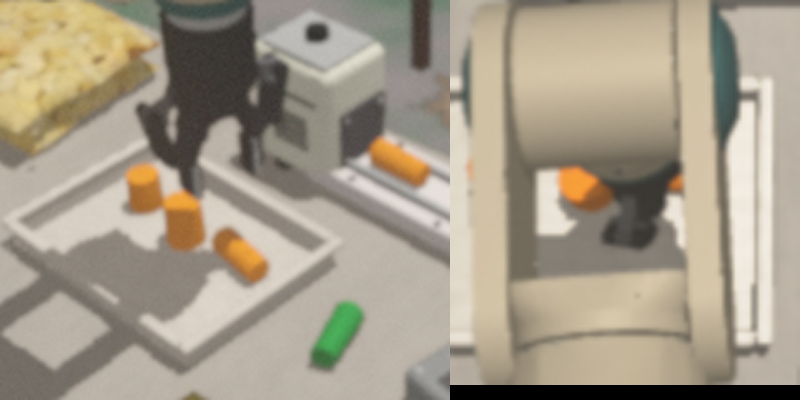

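The gripper hovers over the carrot, open across it, clear of the stubs and tray wall. I'll correct 6 mm in y, then descend.

>>> {"name": "apply_moves", "arguments": {"rows": [{"fingers":0.18,"linear":[-0.6,0.3,0],"rot":[0,0,0]},{"fingers":0.18,"linear":[0,0,1.5],"rot":[0,0,0]},{"fingers":0.18,"linear":[0,0,1.5],"rot":[0,0,0]},{"fingers":0.18,"linear":[0,0,1.2],"rot":[0,0,0]},{"fingers":0.18,"linear":[0,0,0.8],"rot":[0,0,0]},{"fingers":0.18,"linear":[0,0,0],"rot":[0,0,0]},{"fingers":0.18,"linear":[0,0,0],"rot":[0,0,0]},{"fingers":0.18,"linear":[0,0,0],"rot":[0,0,0]}]}}

```text
time_s: 3.57
ee_pos: [0.4534, 0.0633, 0.0185]
eef_rot: [[0.165, 0.986, 0.003], [0.986, -0.165, 0.0], [0.001, 0.002, -1.0]]
ft_force: [-0.1, 0.1, -0.3]
grip_width: 0.591
```

>>> {"name": "apply_moves", "arguments": {"rows": [{"fingers":0.18,"linear":[0,0,0.5],"rot":[0,0,0]},{"fingers":0.18,"linear":[0,0,0],"rot":[0,0,0]},{"fingers":-1,"linear":[0,0,0],"rot":[0,0,0]},{"fingers":-1,"linear":[0,0,0],"rot":[0,0,0]},{"fingers":-1,"linear":[0,0,0],"rot":[0,0,0]},{"fingers":-1,"linear":[0,0,0],"rot":[0,0,0]},{"fingers":-1,"linear":[0,0,0],"rot":[0,0,0]},{"fingers":-1,"linear":[0,0,0],"rot":[0,0,0]}]}}

```text
time_s: 4.23
ee_pos: [0.4523, 0.0632, 0.012]
eef_rot: [[0.165, 0.986, 0.0], [0.986, -0.165, 0.0], [0.0, 0.0, -1.0]]
ft_force: [0.0, -0.6, 0.3]
grip_width: -0.003
```

>>> {"name": "apply_moves", "arguments": {"rows": [{"fingers":-1,"linear":[0,0,-1],"rot":[0,0,0]},{"fingers":-1,"linear":[0,0,-2],"rot":[0,0,0]},{"fingers":-1,"linear":[0,0,-3],"rot":[0,0,0]},{"fingers":-1,"linear":[0,0,-3],"rot":[0,0,0]},{"fingers":-1,"linear":[0,0,-3],"rot":[0,0,0]},{"fingers":-1,"linear":[0,0,0],"rot":[0,0,0]},{"fingers":-1,"linear":[0,0,0],"rot":[0,0,0]}]}}

```text
time_s: 4.82
ee_pos: [0.4535, 0.0633, 0.1345]
eef_rot: [[0.165, 0.986, 0.005], [0.986, -0.165, 0.0], [0.001, 0.005, -1.0]]
ft_force: [-0.3, 0.5, -1.3]
grip_width: 0.0
```

Grip missed (width 0). Looking again.

```bash
python3 - <<'E'
from h import *
s=r.get_image("scene");t=r.get_image("top")
for d,n in((s,"s"),(t,"t")):
    for c,a,p in orange(d,30): print(n,c.round(1),a,*[np.round(x,4) for x in blob(d,p,.022)])
s=s["image"];t=t["image"]
a=cv2.resize(s[160:320,160:340],(450,400),interpolation=2);b=cv2.resize(t[220:330,210:310],(350,385),interpolation=2)
o=np.zeros((400,800,3),np.uint8);o[:,:450]=a;o[:385,450:]=b;cv2.imwrite("pics/d.png",o);print(r.state()["ee_pos"])
E
```

```text
s [318.9 224.2] 159 [0.6449 0.048 ] 83.7847 0.0736
s [226.1 241.4] 250 [0.4497 0.1668] 80.4045 0.1265
s [256.4 261.9] 147 [0.4465 0.0585] 75.804 0.0623
t [291.5 199.5] 178 [0.6326 0.0277] 87.6898 0.057
t [248.5 271.2] 147 [0.4472 0.1328] 102.024 0.0337
t [273.9 269.2] 42 [0.4524 0.0693] 174.6398 0.0205
[0.4518524  0.06318296 0.13142864]
```

View pics/d.png

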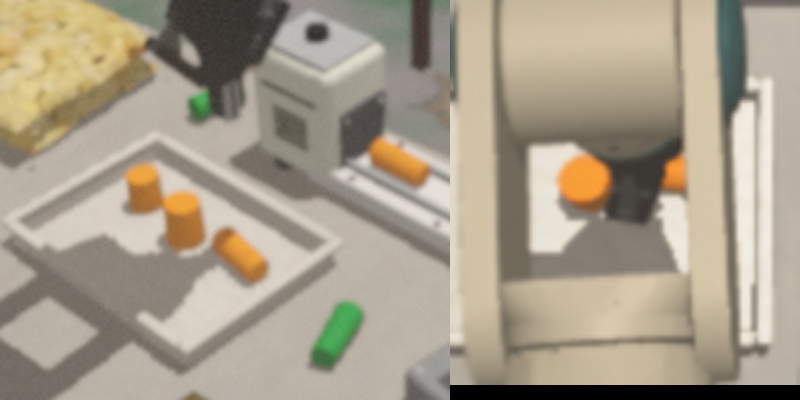

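Picture d shows the carrot still in place, crop (240,254), and both stubs standing. The finger ends closed above its mid-height because the tips swing back when open, so I'll go 4 mm lower.

>>> {"name": "apply_moves", "arguments": {"rows": [{"fingers":0.1,"linear":[0,0,0],"rot":[0,0,0]},{"fingers":0.1,"linear":[0,0,0],"rot":[0,0,0]},{"fingers":0.1,"linear":[0,0,0],"rot":[0,0,0]},{"fingers":0.1,"linear":[0,0,0],"rot":[0,0,0]},{"fingers":0.1,"linear":[0,0,3],"rot":[0,0,0]},{"fingers":0.1,"linear":[0,0,3],"rot":[0,0,0]},{"fingers":0.1,"linear":[0,0,2],"rot":[0,0,0]},{"fingers":0.1,"linear":[0,0,0],"rot":[0,0,0]}]}}

```text
time_s: 5.58
ee_pos: [0.4491, 0.063, 0.0473]
eef_rot: [[0.165, 0.986, -0.009], [0.986, -0.165, -0.0], [-0.002, -0.009, -1.0]]
ft_force: [-1.9, 0.1, -1.1]
grip_width: 0.549
```

>>> {"name": "apply_moves", "arguments": {"rows": [{"fingers":0.1,"linear":[0,0,2],"rot":[0,0,0]},{"fingers":0.1,"linear":[0,0,1.5],"rot":[0,0,0]},{"fingers":0.1,"linear":[0,0,0.6],"rot":[0,0,0]},{"fingers":0.1,"linear":[0,0,0],"rot":[0,0,0]},{"fingers":0.1,"linear":[0,0,0],"rot":[0,0,0]},{"fingers":0.1,"linear":[0,0,0],"rot":[0,0,0]}]}}

```text
time_s: 6.08
ee_pos: [0.4533, 0.0633, 0.0125]
eef_rot: [[0.165, 0.986, 0.002], [0.986, -0.165, 0.0], [0.001, 0.002, -1.0]]
ft_force: [0.1, 0.1, 0.8]
grip_width: 0.546
```

>>> {"name": "apply_moves", "arguments": {"rows": [{"fingers":0.1,"linear":[0,0,0.2],"rot":[0,0,0]},{"fingers":0.1,"linear":[0,0,0],"rot":[0,0,0]},{"fingers":0.1,"linear":[0,0,0],"rot":[0,0,0]},{"fingers":0.1,"linear":[0,0,0],"rot":[0,0,0]}]}}

```text
time_s: 6.42
ee_pos: [0.4525, 0.0632, 0.0093]
eef_rot: [[0.165, 0.986, 0.0], [0.986, -0.165, 0.0], [0.0, 0.0, -1.0]]
ft_force: [0.0, 0.6, 1.0]
grip_width: 0.55
```

>>> {"name": "apply_moves", "arguments": {"rows": [{"fingers":-1,"linear":[0,0,0.1],"rot":[0,0,0]},{"fingers":-1,"linear":[0,0,0],"rot":[0,0,0]},{"fingers":-1,"linear":[0,0,0],"rot":[0,0,0]},{"fingers":-1,"linear":[0,0,0],"rot":[0,0,0]},{"fingers":-1,"linear":[0,0,0],"rot":[0,0,0]},{"fingers":-1,"linear":[0,0,0],"rot":[0,0,0]}]}}

```text
time_s: 6.92
ee_pos: [0.4523, 0.0632, 0.008]
eef_rot: [[0.165, 0.986, 0.0], [0.986, -0.165, 0.0], [0.0, 0.0, -1.0]]
ft_force: [0.8, 0.0, 0.2]
grip_width: -0.001
```

```bash
python3 - <<'E'
from h import *
s=r.get_image("scene");t=r.get_image("top");S=r.state();print(S["ee_pos"],S["q"],S["grip_width"])
for P in((.4498,.0707,.0675),(.4498,.0707,.0775),S["ee_pos"],(.452,.064,.018),(.4518,.0632,.131)): print(P,proj(s,P).round(1),proj(t,P).round(1))
for c,a,p in orange(s,30): print(c.round(1),a)
e=proj(s,S["ee_pos"])[0]
s=s["image"];cv2.circle(s,tuple(int(x) for x in e),1,(255,0,255),-1)
cv2.imwrite("pics/e.png",cv2.resize(s[180:300,190:330],(700,600),interpolation=2))
E
```

```text
[0.45231517 0.06321491 0.00800292] [3.32008662e+00 1.03261646e+00 1.04672638e+02 2.53840417e-03
 7.42928833e+01 1.28149170e+01] -0.0015205136979233832
(0.4498, 0.0707, 0.0675) [[252.1 243.1]] [[271.4 267.7]]
(0.4498, 0.0707, 0.0775) [[251.7 239.5]] [[271.  267.2]]
[0.45231517 0.06321491 0.00800292] [[257.3 264.4]] [[276.8 270. ]]
(0.452, 0.064, 0.018) [[256.6 261. ]] [[276.2 269.6]]
(0.4518, 0.0632, 0.131) [[252.7 220.8]] [[271.9 263.1]]
[318.6 223.9] 155
[227.1 243.4] 316
[256.7 262.7] 124
```

View pics/e.png

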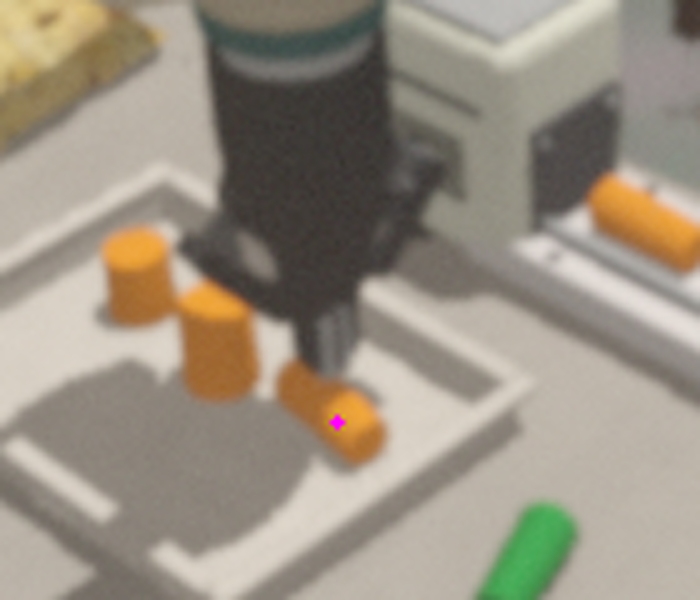

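Picture e shows the shut fingertips at crop (335,376) just touching the carrot's top, although the reported TCP is z = 8 mm (magenta, (337,422)). So the real tips sit about 25–30 mm above the reported TCP. I'll touch the tray floor beside the carrot with shut fingers to measure it.

>>> {"name": "apply_moves", "arguments": {"rows": [{"fingers":-1,"linear":[0,0,-2],"rot":[0,0,0]},{"fingers":-1,"linear":[0,0,-2],"rot":[0,0,0]},{"fingers":-1,"linear":[0,-2.5,0],"rot":[0,0,0]},{"fingers":-1,"linear":[0,-2.5,0],"rot":[0,0,0]},{"fingers":-1,"linear":[0,0,0],"rot":[0,0,0]},{"fingers":-1,"linear":[0,0,2],"rot":[0,0,0]},{"fingers":-1,"linear":[0,0,2],"rot":[0,0,0]},{"fingers":-1,"linear":[0,0,0],"rot":[0,0,0]}]}}

```text
time_s: 7.68
ee_pos: [0.4007, 0.0713, 0.0049]
eef_rot: [[0.165, 0.986, -0.006], [0.986, -0.165, -0.0], [-0.001, -0.005, -1.0]]
ft_force: [-1.1, 0.5, -0.3]
grip_width: 0.002
```

>>> {"name": "apply_moves", "arguments": {"rows": [{"fingers":-1,"linear":[0,0,0],"rot":[0,0,0]},{"fingers":-1,"linear":[0,0,0],"rot":[0,0,0]},{"fingers":-1,"linear":[0,0,0.2],"rot":[0,0,0]},{"fingers":-1,"linear":[0,0,0.2],"rot":[0,0,0]},{"fingers":-1,"linear":[0,0,0],"rot":[0,0,0]}]}}

```text
time_s: 8.1
ee_pos: [0.4033, 0.0715, 0.0042]
eef_rot: [[0.165, 0.986, 0.001], [0.986, -0.165, 0.0], [0.0, 0.001, -1.0]]
ft_force: [0.1, -0.2, -0.2]
grip_width: -0.004
```

>>> {"name": "apply_moves", "arguments": {"rows": [{"fingers":-1,"linear":[0,0,0.2],"rot":[0,0,0]},{"fingers":-1,"linear":[0,0,0],"rot":[0,0,0]},{"fingers":-1,"linear":[0,0,0],"rot":[0,0,0]}]}}

```text
time_s: 8.35
ee_pos: [0.403, 0.0715, 0.002]
eef_rot: [[0.165, 0.986, -0.0], [0.986, -0.165, 0.0], [0.0, -0.0, -1.0]]
ft_force: [0.6, -0.0, 0.5]
grip_width: 0.003
```

>>> {"name": "apply_moves", "arguments": {"rows": [{"fingers":-1,"linear":[0,0,0.3],"rot":[0,0,0]},{"fingers":-1,"linear":[0,0,0.3],"rot":[0,0,0]},{"fingers":-1,"linear":[0,0,0],"rot":[0,0,0]},{"fingers":-1,"linear":[0,0,0],"rot":[0,0,0]}]}}

```text
time_s: 8.68
ee_pos: [0.4027, 0.0715, -0.0043]
eef_rot: [[0.165, 0.986, -0.001], [0.986, -0.165, 0.0], [-0.0, -0.001, -1.0]]
ft_force: [-0.1, -1.2, -0.5]
grip_width: 0.001
```

>>> {"name": "apply_moves", "arguments": {"rows": [{"fingers":-1,"linear":[0,0,0.3],"rot":[0,0,0]},{"fingers":-1,"linear":[0,0,0],"rot":[0,0,0]},{"fingers":-1,"linear":[0,0,0],"rot":[0,0,0]}]}}

```text
time_s: 8.93
ee_pos: [0.4029, 0.0715, -0.0072]
eef_rot: [[0.165, 0.986, -0.0], [0.986, -0.165, 0.0], [-0.0, -0.0, -1.0]]
ft_force: [0.5, -0.1, 0.4]
grip_width: 0.003
```

>>> {"name": "apply_moves", "arguments": {"rows": [{"fingers":-1,"linear":[0,0,0.3],"rot":[0,0,0]},{"fingers":-1,"linear":[0,0,0],"rot":[0,0,0]},{"fingers":-1,"linear":[0,0,0],"rot":[0,0,0]}]}}

```text
time_s: 9.18
ee_pos: [0.4028, 0.0715, -0.0102]
eef_rot: [[0.165, 0.986, -0.0], [0.986, -0.165, 0.0], [-0.0, -0.0, -1.0]]
ft_force: [-0.1, 0.4, -0.3]
grip_width: 0.001
```

>>> {"name": "apply_moves", "arguments": {"rows": [{"fingers":-1,"linear":[0,0,0.3],"rot":[0,0,0]},{"fingers":-1,"linear":[0,0,0],"rot":[0,0,0]},{"fingers":-1,"linear":[0,0,0],"rot":[0,0,0]}]}}

```text
time_s: 9.43
ee_pos: [0.4028, 0.0715, -0.0132]
eef_rot: [[0.165, 0.986, -0.0], [0.986, -0.165, 0.0], [-0.0, -0.0, -1.0]]
ft_force: [-0.1, 0.0, 1.2]
grip_width: -0.004
```

>>> {"name": "apply_moves", "arguments": {"rows": [{"fingers":-1,"linear":[0,0,0.3],"rot":[0,0,0]},{"fingers":-1,"linear":[0,0,0],"rot":[0,0,0]},{"fingers":-1,"linear":[0,0,0],"rot":[0,0,0]}]}}

```text
time_s: 9.68
ee_pos: [0.4028, 0.0715, -0.0162]
eef_rot: [[0.165, 0.986, -0.0], [0.986, -0.165, 0.0], [0.0, -0.0, -1.0]]
ft_force: [-0.7, -0.2, -0.3]
grip_width: -0.001
```

```bash
python3 - <<'E'
from h import *
s=r.get_image("scene");S=r.state();print(S["ee_pos"],S["ft_force"])
e=proj(s,S["ee_pos"])[0];f=proj(s,(.4028,.0715,.004))[0];print(e,f)
s=s["image"];cv2.circle(s,tuple(int(round(x)) for x in f),0,(255,0,255),-1)
cv2.imwrite("pics/f.png",cv2.resize(s[200:300,200:320],(720,600),interpolation=2))
E
```

```text
[ 0.40292168  0.07147783 -0.01608873] [-0.17914751 -0.05590191 -0.54862765]
[239.56024262 281.66463492] [238.62533865 275.06220766]
```

View pics/f.png

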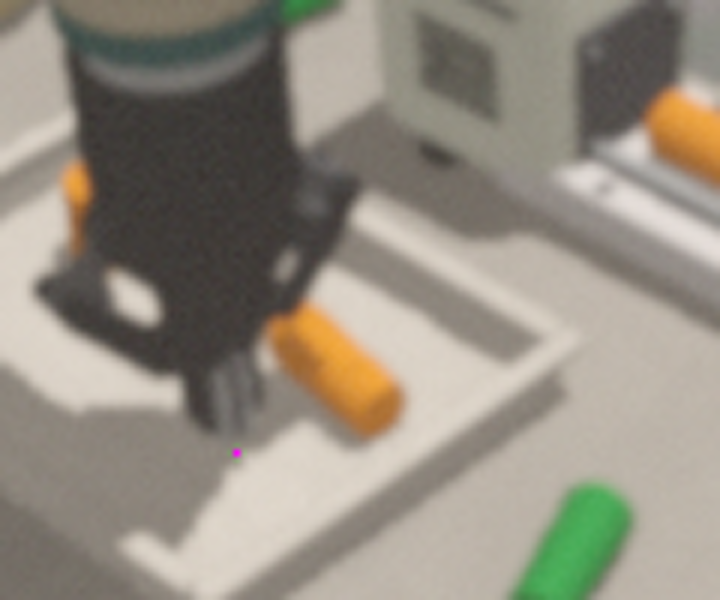

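Picture f: shut tips at (222,432), about 9 mm above the floor mark at (238,452). Carry on down to contact.

>>> {"name": "apply_moves", "arguments": {"rows": [{"fingers":-1,"linear":[0,0,0.3],"rot":[0,0,0]},{"fingers":-1,"linear":[0,0,0.2],"rot":[0,0,0]},{"fingers":-1,"linear":[0,0,0],"rot":[0,0,0]},{"fingers":-1,"linear":[0,0,0],"rot":[0,0,0]}]}}

```text
time_s: 10.07
ee_pos: [0.4028, 0.0715, -0.0212]
eef_rot: [[0.165, 0.986, -0.0], [0.986, -0.165, 0.0], [-0.0, -0.0, -1.0]]
ft_force: [0.3, 0.4, -0.0]
grip_width: -0.0
```

>>> {"name": "apply_moves", "arguments": {"rows": [{"fingers":-1,"linear":[0,0,0.2],"rot":[0,0,0]},{"fingers":-1,"linear":[0,0,0],"rot":[0,0,0]},{"fingers":-1,"linear":[0,0,0],"rot":[0,0,0]}]}}

```text
time_s: 10.32
ee_pos: [0.4029, 0.0715, -0.0231]
eef_rot: [[0.165, 0.986, -0.0], [0.986, -0.165, 0.0], [0.0, -0.0, -1.0]]
ft_force: [1.1, -0.4, 0.3]
grip_width: -0.001
```

>>> {"name": "apply_moves", "arguments": {"rows": [{"fingers":-1,"linear":[0,0,0.2],"rot":[0,0,0]},{"fingers":-1,"linear":[0,0,0],"rot":[0,0,0]},{"fingers":-1,"linear":[0,0,0],"rot":[0,0,0]}]}}

```text
time_s: 10.57
ee_pos: [0.4029, 0.0715, -0.0251]
eef_rot: [[0.165, 0.986, -0.0], [0.986, -0.165, 0.0], [0.0, -0.0, -1.0]]
ft_force: [-0.6, 0.2, -0.4]
grip_width: -0.003
```

>>> {"name": "apply_moves", "arguments": {"rows": [{"fingers":-1,"linear":[0,0,0.2],"rot":[0,0,0]},{"fingers":-1,"linear":[0,0,0],"rot":[0,0,0]},{"fingers":-1,"linear":[0,0,0],"rot":[0,0,0]}]}}

```text
time_s: 10.82
ee_pos: [0.4029, 0.0715, -0.0271]
eef_rot: [[0.165, 0.986, -0.0], [0.986, -0.165, 0.0], [0.0, -0.0, -1.0]]
ft_force: [-0.2, 0.1, -0.2]
grip_width: 0.0
```

>>> {"name": "apply_moves", "arguments": {"rows": [{"fingers":-1,"linear":[0,0,0.2],"rot":[0,0,0]},{"fingers":-1,"linear":[0,0,0],"rot":[0,0,0]},{"fingers":-1,"linear":[0,0,0],"rot":[0,0,0]}]}}

```text
time_s: 11.07
ee_pos: [0.4029, 0.0715, -0.0291]
eef_rot: [[0.165, 0.986, -0.0], [0.986, -0.165, 0.0], [0.0, -0.0, -1.0]]
ft_force: [-0.6, 1.0, 1.0]
grip_width: 0.0
```

>>> {"name": "apply_moves", "arguments": {"rows": [{"fingers":-1,"linear":[0,0,0.2],"rot":[0,0,0]},{"fingers":-1,"linear":[0,0,0],"rot":[0,0,0]},{"fingers":-1,"linear":[0,0,0],"rot":[0,0,0]}]}}

```text
time_s: 11.32
ee_pos: [0.4034, 0.0715, -0.0302]
eef_rot: [[0.165, 0.986, 0.001], [0.986, -0.165, 0.0], [0.0, 0.001, -1.0]]
ft_force: [-1.7, -0.7, 7.4]
grip_width: 0.003
```

>>> {"name": "apply_moves", "arguments": {"rows": [{"fingers":-1,"linear":[0,0,0.2],"rot":[0,0,0]},{"fingers":-1,"linear":[0,0,0],"rot":[0,0,0]},{"fingers":-1,"linear":[0,0,0],"rot":[0,0,0]}]}}

```text
time_s: 11.57
ee_pos: [0.4035, 0.0715, -0.0304]
eef_rot: [[0.165, 0.986, -0.0], [0.986, -0.165, -0.0], [-0.0, -0.0, -1.0]]
ft_force: [-13.4, -1.8, 29.0]
grip_width: 0.001
```

Floor contact at TCP z ≈ -30 mm, so the true tips are 34 mm above the reported TCP. I'll use that offset from here on.

>>> {"name": "apply_moves", "arguments": {"rows": [{"fingers":-1,"linear":[0,0,-2],"rot":[0,0,0]},{"fingers":-1,"linear":[0,0,-2],"rot":[0,0,0]},{"fingers":-1,"linear":[0,0,-2],"rot":[0,0,0]},{"fingers":0.1,"linear":[0,2.5,0],"rot":[0,0,0]},{"fingers":0.1,"linear":[0,2.5,0],"rot":[0,0,0]},{"fingers":0.1,"linear":[0,0,0],"rot":[0,0,0]},{"fingers":0.1,"linear":[0,0,0],"rot":[0,0,0]},{"fingers":0.1,"linear":[0,0,0],"rot":[0,0,0]}]}}

```text
time_s: 12.23
ee_pos: [0.4515, 0.0633, 0.0264]
eef_rot: [[0.165, 0.986, -0.001], [0.986, -0.165, 0.0], [-0.0, -0.001, -1.0]]
ft_force: [0.2, 0.7, -0.6]
grip_width: 0.55
```

>>> {"name": "apply_moves", "arguments": {"rows": [{"fingers":0.1,"linear":[0,0,1.5],"rot":[0,0,0]},{"fingers":0.1,"linear":[0,0,1.5],"rot":[0,0,0]},{"fingers":0.1,"linear":[0,0,1],"rot":[0,0,0]},{"fingers":0.1,"linear":[0,0,0.6],"rot":[0,0,0]},{"fingers":0.1,"linear":[0,0,0],"rot":[0,0,0]},{"fingers":0.1,"linear":[0,0,0],"rot":[0,0,0]},{"fingers":0.1,"linear":[0,0,0],"rot":[0,0,0]}]}}

```text
time_s: 12.82
ee_pos: [0.4528, 0.0633, -0.0182]
eef_rot: [[0.165, 0.986, 0.001], [0.986, -0.165, 0.0], [0.0, 0.001, -1.0]]
ft_force: [-0.0, 0.2, 0.6]
grip_width: 0.547
```

>>> {"name": "apply_moves", "arguments": {"rows": [{"fingers":0.1,"linear":[0,0,0.3],"rot":[0,0,0]},{"fingers":0.1,"linear":[0,0,0],"rot":[0,0,0]},{"fingers":-1,"linear":[0,0,0],"rot":[0,0,0]},{"fingers":-1,"linear":[0,0,0],"rot":[0,0,0]},{"fingers":-1,"linear":[0,0,0],"rot":[0,0,0]},{"fingers":-1,"linear":[0,0,0],"rot":[0,0,0]},{"fingers":-1,"linear":[0,0,0],"rot":[0,0,0]}]}}

```text
time_s: 13.4
ee_pos: [0.4527, 0.0632, -0.0216]
eef_rot: [[0.165, 0.986, 0.001], [0.986, -0.165, 0.0], [0.0, 0.001, -1.0]]
ft_force: [0.3, 0.2, 4.3]
grip_width: 0.307
```

>>> {"name": "apply_moves", "arguments": {"rows": [{"fingers":-1,"linear":[0,0,-1],"rot":[0,0,0]},{"fingers":-1,"linear":[0,0,-3],"rot":[0,0,0]},{"fingers":-1,"linear":[0,0,-3],"rot":[0,0,0]},{"fingers":-1,"linear":[0,0,-3],"rot":[0,0,0]},{"fingers":-1,"linear":[0,0,0],"rot":[0,0,-5.4]},{"fingers":-1,"linear":[0,0,0],"rot":[0,0,-5.3]},{"fingers":-1,"linear":[0,0,0],"rot":[0,0,0]},{"fingers":-1,"linear":[0,0,0],"rot":[0,0,0]}]}}

```text
time_s: 14.07
ee_pos: [0.452, 0.0632, 0.0781]
eef_rot: [[-0.018, 1.0, -0.0], [1.0, 0.018, 0.0], [0.0, -0.0, -1.0]]
ft_force: [-0.2, 0.2, 0.4]
grip_width: 0.311
```

>>> {"name": "apply_moves", "arguments": {"rows": [{"fingers":-1,"linear":[-2.21,2.84,0],"rot":[0,0,0]},{"fingers":-1,"linear":[-2.21,2.84,0],"rot":[0,0,0]},{"fingers":-1,"linear":[-2.21,2.84,0],"rot":[0,0,0]},{"fingers":-1,"linear":[-2.21,2.84,0],"rot":[0,0,0]},{"fingers":-1,"linear":[-2.21,2.84,0],"rot":[0,0,0]},{"fingers":-1,"linear":[-2.21,2.84,0],"rot":[0,0,0]},{"fingers":-1,"linear":[0,0,0],"rot":[0,0,0]},{"fingers":-1,"linear":[0,0,0],"rot":[0,0,0]}]}}

```text
time_s: 14.73
ee_pos: [0.6253, -0.0668, 0.0757]
eef_rot: [[-0.017, 1.0, -0.004], [1.0, 0.017, 0.001], [0.001, -0.004, -1.0]]
ft_force: [0.3, 0.0, -1.1]
grip_width: 0.308
```

>>> {"name": "apply_moves", "arguments": {"rows": [{"fingers":-1,"linear":[0,0,0],"rot":[0,0,0]},{"fingers":-1,"linear":[0,0,0],"rot":[0,0,0]},{"fingers":-1,"linear":[0,0,0],"rot":[0,0,0]}]}}

```text
time_s: 14.98
ee_pos: [0.625, -0.0649, 0.0787]
eef_rot: [[-0.021, 1.0, 0.001], [1.0, 0.021, 0.0], [0.0, 0.001, -1.0]]
ft_force: [0.6, -0.4, 0.3]
grip_width: 0.311
```

```bash
python3 - <<'E'
from h import *
s=r.get_image("scene")["image"];t=r.get_image("top")["image"];S=r.state();print(S["ee_pos"],S["grip_width"],S["eef_rot"][:,0])
a=cv2.resize(s[160:310,270:450],(450,375),interpolation=2);b=cv2.resize(t[150:250,250:390],(350,250),interpolation=2)
o=np.zeros((375,800,3),np.uint8);o[:,:450]=a;o[:250,450:]=b;cv2.imwrite("pics/g.png",o)
E
```

```text
[ 0.62522655 -0.06510979  0.0788074 ] 0.30324341563876717 [-2.15203302e-02  9.99768408e-01 -7.75181156e-05]
```

View pics/g.png

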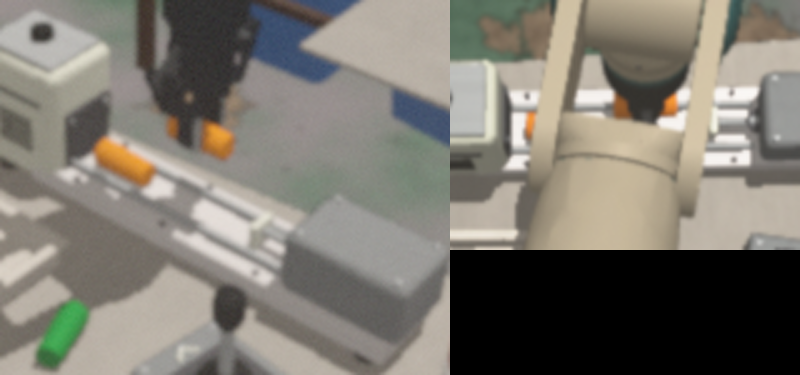

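Picture g shows the carrot held level, crop (200,137), along the trough and above it, between lead piece and pad. Lowering.

>>> {"name": "apply_moves", "arguments": {"rows": [{"fingers":-1,"linear":[0,0,2],"rot":[0,0,0]},{"fingers":-1,"linear":[0,0,2],"rot":[0,0,0]},{"fingers":-1,"linear":[0,0,1.4],"rot":[0,0,0]},{"fingers":-1,"linear":[0,0,0.8],"rot":[0,0,0]},{"fingers":-1,"linear":[0,0,0.5],"rot":[0,0,0]},{"fingers":-1,"linear":[0,0,0.3],"rot":[0,0,0]},{"fingers":-1,"linear":[0,0,0],"rot":[0,0,0]},{"fingers":-1,"linear":[0,0,0],"rot":[0,0,0]}]}}

```text
time_s: 15.75
ee_pos: [0.626, -0.0658, 0.0089]
eef_rot: [[-0.021, 1.0, 0.001], [1.0, 0.021, -0.0], [-0.0, 0.001, -1.0]]
ft_force: [0.0, 0.3, -0.6]
grip_width: 0.31
```

>>> {"name": "apply_moves", "arguments": {"rows": [{"fingers":-1,"linear":[0,0,0.2],"rot":[0,0,0]},{"fingers":-1,"linear":[0,0,0],"rot":[0,0,0]},{"fingers":-1,"linear":[0,0,0],"rot":[0,0,0]}]}}

```text
time_s: 16.0
ee_pos: [0.6257, -0.0658, 0.0063]
eef_rot: [[-0.021, 1.0, 0.001], [1.0, 0.021, 0.0], [-0.0, 0.001, -1.0]]
ft_force: [-0.3, -0.0, 1.1]
grip_width: 0.311
```

>>> {"name": "apply_moves", "arguments": {"rows": [{"fingers":-1,"linear":[0,0,0.1],"rot":[0,0,0]},{"fingers":-1,"linear":[0,0,0],"rot":[0,0,0]},{"fingers":0.1,"linear":[0,0,0],"rot":[0,0,0]},{"fingers":0.1,"linear":[0,0,0],"rot":[0,0,0]},{"fingers":0.1,"linear":[0,0,0],"rot":[0,0,0]},{"fingers":0.1,"linear":[0,0,0],"rot":[0,0,0]}]}}

```text
time_s: 16.5
ee_pos: [0.6255, -0.0658, 0.0051]
eef_rot: [[-0.021, 1.0, 0.0], [1.0, 0.021, 0.0], [0.0, 0.0, -1.0]]
ft_force: [-1.0, -1.3, -1.3]
grip_width: 0.556
```

>>> {"name": "apply_moves", "arguments": {"rows": [{"fingers":0.1,"linear":[0,0,-1],"rot":[0,0,0]},{"fingers":0.1,"linear":[0,0,-2],"rot":[0,0,0]},{"fingers":0.1,"linear":[0,0,-4],"rot":[0,0,0]},{"fingers":0.1,"linear":[0,0,-4],"rot":[0,0,0]},{"fingers":0.1,"linear":[0,0,-4],"rot":[0,0,0]},{"fingers":-1,"linear":[0,0,0],"rot":[0,0,0]},{"fingers":-1,"linear":[0,0,0],"rot":[0,0,0]}]}}

```text
time_s: 17.08
ee_pos: [0.6271, -0.066, 0.1598]
eef_rot: [[-0.021, 1.0, 0.008], [1.0, 0.021, -0.001], [-0.001, 0.008, -1.0]]
ft_force: [-0.7, 0.1, -1.5]
grip_width: 0.275
```

```bash
python3 - <<'E'
from h import *
s=r.get_image("scene");t=r.get_image("top");S=r.state();print(S["ee_pos"],S["grip_width"])
for d,n in((s,"s"),(t,"t")):
    for c,a,p in orange(d,30): print(n,c.round(1),a,*[np.round(x,4) for x in blob(d,p,.048)])
cv2.imwrite("pics/h.png",cv2.resize(s["image"][180:330,270:450],(720,600),interpolation=2))
E
```

```text
[ 0.62514279 -0.0657657   0.15471097] 0.0984348793187997
s [318.9 224.1] 167 [0.6189 0.0247] 83.3163 0.0728
s [226.8 240.5] 204 [0.4335 0.1408] 81.2546 0.1221
s [349.5 240.1] 166 [ 0.6196 -0.068 ] 86.9508 0.0629
t [221.5 268. ] 104 [0.4515 0.1955] 76.2141 0.0277
t [248.2 271.4] 133 [0.4433 0.1297] 82.8045 0.0328
```

View pics/h.png

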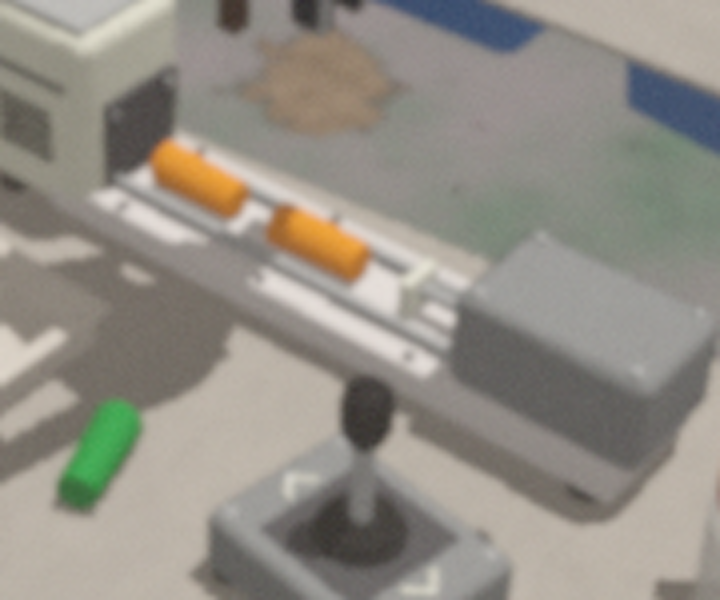

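Picture h shows the new piece lying in the trough between the lead piece and the pad, centre crop (320,242), stick upright. On to the stick, pushing with the shut fingers' narrow sides.

>>> {"name": "apply_moves", "arguments": {"rows": [{"fingers":-1,"linear":[0,0,0],"rot":[0,0,5]},{"fingers":-1,"linear":[0,0,0],"rot":[0,0,4.1]},{"fingers":-1,"linear":[0,0,0],"rot":[0,0,0]}]}}

```text
time_s: 17.43
ee_pos: [0.6246, -0.0656, 0.1529]
eef_rot: [[0.14, 0.99, -0.004], [0.99, -0.14, 0.001], [0.0, -0.004, -1.0]]
ft_force: [-0.0, 0.1, 0.6]
grip_width: 0.0
```

>>> {"name": "apply_moves", "arguments": {"rows": [{"fingers":-1,"linear":[-3.2,-2,0],"rot":[0,0,0]},{"fingers":-1,"linear":[-3.2,-2,0],"rot":[0,0,0]},{"fingers":-1,"linear":[-3.2,-2,0],"rot":[0,0,0]},{"fingers":-1,"linear":[-3.2,-2,0],"rot":[0,0,0]},{"fingers":-1,"linear":[-3.2,-2,0],"rot":[0,0,0]},{"fingers":-1,"linear":[-3.2,-2,0],"rot":[0,0,0]},{"fingers":-1,"linear":[-3.2,-2,0],"rot":[0,0,0]},{"fingers":-1,"linear":[0,0,0],"rot":[0,0,0]}]}}

```text
time_s: 18.1
ee_pos: [0.452, -0.2724, 0.1539]
eef_rot: [[0.141, 0.99, -0.003], [0.99, -0.141, -0.0], [-0.001, -0.003, -1.0]]
ft_force: [0.2, 0.4, 0.1]
grip_width: -0.002
```

>>> {"name": "apply_moves", "arguments": {"rows": [{"fingers":-1,"linear":[0,0,0],"rot":[0,0,0]},{"fingers":-1,"linear":[0,0,0],"rot":[0,0,0]},{"fingers":-1,"linear":[0,0,0],"rot":[0,0,0]},{"fingers":-1,"linear":[0,0,0],"rot":[0,0,0]}]}}

```text
time_s: 18.43
ee_pos: [0.4566, -0.2674, 0.1546]
eef_rot: [[0.135, 0.991, -0.0], [0.991, -0.135, 0.001], [0.001, -0.001, -1.0]]
ft_force: [-0.3, 0.0, -0.3]
grip_width: 0.003
```

>>> {"name": "apply_moves", "arguments": {"rows": [{"fingers":-1,"linear":[0,0,2.5],"rot":[0,0,0]},{"fingers":-1,"linear":[0,0,2.5],"rot":[0,0,0]},{"fingers":-1,"linear":[0,0,2],"rot":[0,0,0]},{"fingers":-1,"linear":[0,0,0],"rot":[0,0,0]},{"fingers":-1,"linear":[0,0,0],"rot":[0,0,0]},{"fingers":-1,"linear":[0,0,0],"rot":[0,0,0]},{"fingers":-1,"linear":[0,0,0],"rot":[0,0,0]}]}}

```text
time_s: 19.02
ee_pos: [0.4571, -0.2688, 0.0869]
eef_rot: [[0.137, 0.991, 0.003], [0.991, -0.137, -0.002], [-0.001, 0.003, -1.0]]
ft_force: [0.0, -0.2, -0.4]
grip_width: -0.003
```

```bash
python3 - <<'E'
from h import *
s=r.get_image("scene");t=r.get_image("top");S=r.state();print(S["ee_pos"],S["ft_force"])
o=np.zeros((480,760,3),np.uint8);o[:,:400]=cv2.resize(s["image"][215:335,310:410],(400,480),interpolation=2)
o[:360,400:]=cv2.resize(t["image"][170:290,340:460],(360,360),interpolation=2);cv2.imwrite("pics/i.png",o)
E
```

```text
[ 0.45678009 -0.26877703  0.08653663] [0.33978434 0.24203664 0.15060276]
```

View pics/i.png

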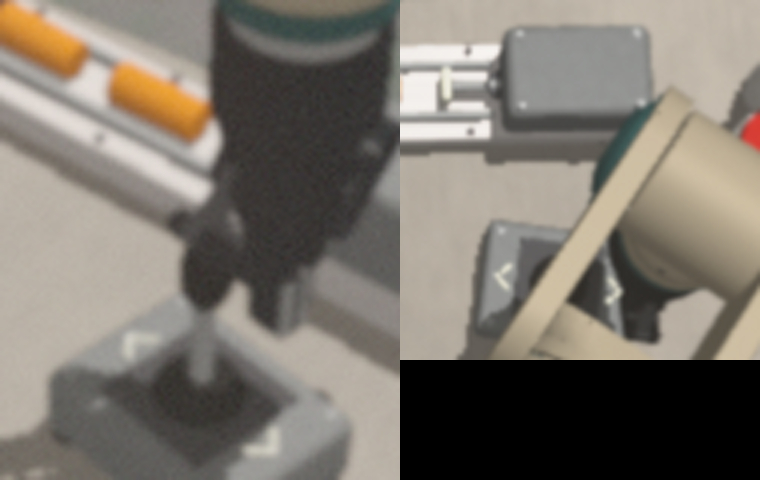

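Picture i: the shut fingers at (278,310) stand beside the knob at (210,270) on its right (−y) side, overlapping in height. Pushing to the robot's left.

>>> {"name": "apply_moves", "arguments": {"rows": [{"fingers":-1,"linear":[0.8,0,0.2],"rot":[0,0,0]},{"fingers":-1,"linear":[0.6,0,0],"rot":[0,0,0]},{"fingers":-1,"linear":[0.3,0,0],"rot":[0,0,0]},{"fingers":-1,"linear":[0.3,0,0],"rot":[0,0,0]},{"fingers":-1,"linear":[0.3,0,0],"rot":[0,0,0]},{"fingers":-1,"linear":[0.3,0,0],"rot":[0,0,0]},{"fingers":-1,"linear":[0.3,0,0],"rot":[0,0,0]},{"fingers":-1,"linear":[0.3,0,0],"rot":[0,0,0]}]}}

```text
time_s: 19.78
ee_pos: [0.4606, -0.2369, 0.0833]
eef_rot: [[0.138, 0.99, 0.0], [0.99, -0.138, -0.001], [-0.001, 0.001, -1.0]]
ft_force: [-0.7, -2.3, 1.6]
grip_width: 0.001
```

>>> {"name": "apply_moves", "arguments": {"rows": [{"fingers":-1,"linear":[0.3,0,0],"rot":[0,0,0]},{"fingers":-1,"linear":[0.3,0,0],"rot":[0,0,0]},{"fingers":-1,"linear":[0.3,0,0],"rot":[0,0,0]},{"fingers":-1,"linear":[0.3,0,0],"rot":[0,0,0]},{"fingers":-1,"linear":[0.2,0,0],"rot":[0,0,0]},{"fingers":-1,"linear":[0.2,0,0],"rot":[0,0,0]},{"fingers":-1,"linear":[0,0,0],"rot":[0,0,0]},{"fingers":-1,"linear":[0,0,0],"rot":[0,0,0]}]}}

```text
time_s: 20.45
ee_pos: [0.4624, -0.2213, 0.0826]
eef_rot: [[0.138, 0.99, -0.0], [0.99, -0.138, -0.001], [-0.001, -0.0, -1.0]]
ft_force: [0.5, -6.2, -1.6]
grip_width: 0.001
```

>>> {"name": "apply_moves", "arguments": {"rows": [{"fingers":-1,"linear":[0.2,0,0],"rot":[0,0,0]},{"fingers":-1,"linear":[0.2,0,0],"rot":[0,0,0]},{"fingers":-1,"linear":[0,0,0],"rot":[0,0,0]}]}}

```text
time_s: 20.7
ee_pos: [0.4629, -0.2178, 0.0826]
eef_rot: [[0.138, 0.99, -0.001], [0.99, -0.138, -0.002], [-0.002, -0.0, -1.0]]
ft_force: [-0.2, -8.9, -0.6]
grip_width: -0.0
```

>>> {"name": "apply_moves", "arguments": {"rows": [{"fingers":-1,"linear":[0.2,0,0],"rot":[0,0,0]},{"fingers":-1,"linear":[0,0,0],"rot":[0,0,0]},{"fingers":-1,"linear":[0,0,0],"rot":[0,0,0]}]}}

```text
time_s: 20.95
ee_pos: [0.4631, -0.2164, 0.0827]
eef_rot: [[0.138, 0.99, -0.001], [0.99, -0.138, -0.003], [-0.003, -0.0, -1.0]]
ft_force: [-1.0, -10.2, -1.5]
grip_width: 0.002
```

>>> {"name": "apply_moves", "arguments": {"rows": [{"fingers":-1,"linear":[0.2,0,0],"rot":[0,0,0]},{"fingers":-1,"linear":[0,0,0],"rot":[0,0,0]},{"fingers":-1,"linear":[0,0,0],"rot":[0,0,0]}]}}

```text
time_s: 21.2
ee_pos: [0.4633, -0.2147, 0.0828]
eef_rot: [[0.138, 0.99, -0.001], [0.99, -0.138, -0.004], [-0.004, -0.0, -1.0]]
ft_force: [-0.3, -11.4, -1.7]
grip_width: -0.004
```

>>> {"name": "apply_moves", "arguments": {"rows": [{"fingers":-1,"linear":[0.2,0,0],"rot":[0,0,0]},{"fingers":-1,"linear":[0,0,0],"rot":[0,0,0]},{"fingers":-1,"linear":[0,0,0],"rot":[0,0,0]}]}}

```text
time_s: 21.45
ee_pos: [0.4634, -0.2144, 0.0829]
eef_rot: [[0.139, 0.99, -0.001], [0.99, -0.139, -0.007], [-0.007, 0.0, -1.0]]
ft_force: [-2.0, -18.7, -3.8]
grip_width: 0.0
```

>>> {"name": "apply_moves", "arguments": {"rows": [{"fingers":-1,"linear":[0.2,0,0],"rot":[0,0,0]},{"fingers":-1,"linear":[0,0,0],"rot":[0,0,0]},{"fingers":-1,"linear":[0,0,0],"rot":[0,0,0]}]}}

```text
time_s: 21.7
ee_pos: [0.4634, -0.2143, 0.0829]
eef_rot: [[0.141, 0.99, -0.001], [0.99, -0.141, -0.01], [-0.01, 0.001, -1.0]]
ft_force: [-1.6, -26.1, -4.4]
grip_width: 0.0
```

The hard stop is reached: force jumps 11→26 N and the pose stays at the predicted end. Easing 1 mm and holding for more than 2 s.

>>> {"name": "apply_moves", "arguments": {"rows": [{"fingers":-1,"linear":[-0.1,0,0],"rot":[0,0,0]},{"fingers":-1,"linear":[0,0,0],"rot":[0,0,0]},{"fingers":-1,"linear":[0,0,0],"rot":[0,0,0]},{"fingers":-1,"linear":[0,0,0],"rot":[0,0,0]},{"fingers":-1,"linear":[0,0,0],"rot":[0,0,0]},{"fingers":-1,"linear":[0,0,0],"rot":[0,0,0]},{"fingers":-1,"linear":[0,0,0],"rot":[0,0,0]},{"fingers":-1,"linear":[0,0,0],"rot":[0,0,0]}]}}

```text
time_s: 22.37
ee_pos: [0.4633, -0.2143, 0.0829]
eef_rot: [[0.14, 0.99, -0.001], [0.99, -0.14, -0.008], [-0.008, 0.0, -1.0]]
ft_force: [-1.9, -21.4, -4.6]
grip_width: 0.004
```

>>> {"name": "apply_moves", "arguments": {"rows": [{"fingers":-1,"linear":[0,0,0],"rot":[0,0,0]},{"fingers":-1,"linear":[0,0,0],"rot":[0,0,0]},{"fingers":-1,"linear":[0,0,0],"rot":[0,0,0]},{"fingers":-1,"linear":[0,0,0],"rot":[0,0,0]},{"fingers":-1,"linear":[0,0,0],"rot":[0,0,0]},{"fingers":-1,"linear":[0,0,0],"rot":[0,0,0]},{"fingers":-1,"linear":[0,0,0],"rot":[0,0,0]},{"fingers":-1,"linear":[0,0,0],"rot":[0,0,0]}]}}

```text
time_s: 23.03
ee_pos: [0.4633, -0.2143, 0.0829]
eef_rot: [[0.14, 0.99, -0.001], [0.99, -0.14, -0.008], [-0.008, 0.0, -1.0]]
ft_force: [-1.2, -22.3, -3.3]
grip_width: -0.0
```

>>> {"name": "apply_moves", "arguments": {"rows": [{"fingers":-1,"linear":[0,0,0],"rot":[0,0,0]},{"fingers":-1,"linear":[0,0,0],"rot":[0,0,0]},{"fingers":-1,"linear":[0,0,0],"rot":[0,0,0]},{"fingers":-1,"linear":[0,0,0],"rot":[0,0,0]},{"fingers":-1,"linear":[0,0,0],"rot":[0,0,0]},{"fingers":-1,"linear":[0,0,0],"rot":[0,0,0]},{"fingers":-1,"linear":[0,0,0],"rot":[0,0,0]},{"fingers":-1,"linear":[0,0,0],"rot":[0,0,0]}]}}

```text
time_s: 23.7
ee_pos: [0.4634, -0.2144, 0.0829]
eef_rot: [[0.14, 0.99, -0.001], [0.99, -0.14, -0.008], [-0.008, 0.0, -1.0]]
ft_force: [-1.5, -22.5, -3.1]
grip_width: 0.001
```

```bash
python3 - <<'E'
from h import *
s=r.get_image("scene");t=r.get_image("top");S=r.state();print(S["time_s"],S["ee_pos"],S["ft_force"])
for c,a,p in orange(t,30)+orange(s,30): print(c.round(1),a)
o=np.zeros((480,800,3),np.uint8);o[:,:480]=cv2.resize(s["image"][190:310,280:400],(480,480),interpolation=2)
o[:240,480:]=cv2.resize(t["image"][170:290,250:410],(320,240),interpolation=2);cv2.imwrite("pics/j.png",o)
E
```

```text
23.8 [ 0.46334758 -0.21435043  0.08289533] [ -1.99262409 -22.54838455  -4.13914158]
[297. 200.] 385
[221.3 267.9] 103
[248.1 271.4] 131
[321.5 226.1] 308
[216.8 231.5] 71
[232.7 242.6] 86
```

View pics/j.png

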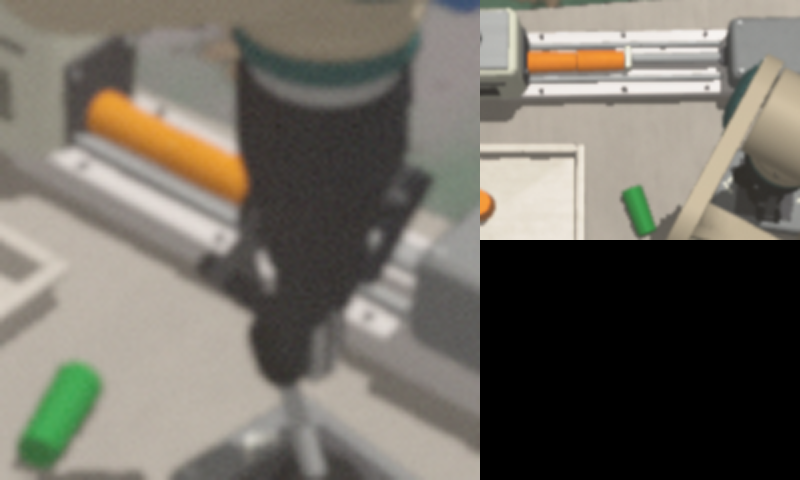

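Picture j: stick leaning fully left; the row is closed in the top inset, pieces at (551,61) and (601,61) touching, gate on the left and pad at (627,58) hard against them. Held 2.4 s; a few rows more, then a smooth release.

>>> {"name": "apply_moves", "arguments": {"rows": [{"fingers":-1,"linear":[0,0,0],"rot":[0,0,0]},{"fingers":-1,"linear":[0,0,0],"rot":[0,0,0]},{"fingers":-1,"linear":[0,0,0],"rot":[0,0,0]},{"fingers":-1,"linear":[-0.4,0,0],"rot":[0,0,0]},{"fingers":-1,"linear":[-0.4,0,0],"rot":[0,0,0]},{"fingers":-1,"linear":[-0.4,0,0],"rot":[0,0,0]},{"fingers":-1,"linear":[-0.4,0,0],"rot":[0,0,0]},{"fingers":-1,"linear":[-0.4,0,0],"rot":[0,0,0]}]}}

```text
time_s: 24.47
ee_pos: [0.4614, -0.2294, 0.0828]
eef_rot: [[0.137, 0.991, 0.0], [0.991, -0.137, 0.001], [0.001, -0.0, -1.0]]
ft_force: [0.2, -1.0, 0.8]
grip_width: -0.001
```

>>> {"name": "apply_moves", "arguments": {"rows": [{"fingers":-1,"linear":[-0.4,0,0],"rot":[0,0,0]},{"fingers":-1,"linear":[-0.4,0,0],"rot":[0,0,0]},{"fingers":-1,"linear":[-0.4,0,0],"rot":[0,0,0]},{"fingers":-1,"linear":[-0.4,0,0],"rot":[0,0,0]},{"fingers":-1,"linear":[-0.5,0,0],"rot":[0,0,0]},{"fingers":-1,"linear":[-0.6,0,0],"rot":[0,0,0]},{"fingers":-1,"linear":[-0.6,0,0],"rot":[0,0,0]},{"fingers":-1,"linear":[-0.6,0,0],"rot":[0,0,0]}]}}

```text
time_s: 25.13
ee_pos: [0.4559, -0.269, 0.0829]
eef_rot: [[0.137, 0.991, -0.0], [0.991, -0.137, 0.0], [0.0, -0.0, -1.0]]
ft_force: [0.2, 0.3, 0.1]
grip_width: -0.001
```

>>> {"name": "apply_moves", "arguments": {"rows": [{"fingers":-1,"linear":[0,0,-2],"rot":[0,0,0]},{"fingers":-1,"linear":[0,0,-3],"rot":[0,0,0]},{"fingers":-1,"linear":[0,0,-4],"rot":[0,0,0]},{"fingers":-1,"linear":[0,0,-3],"rot":[0,0,0]},{"fingers":-1,"linear":[0,-4,0],"rot":[0,0,0]},{"fingers":-1,"linear":[0,-4,0],"rot":[0,0,0]},{"fingers":-1,"linear":[0,0,0],"rot":[0,0,0]},{"fingers":-1,"linear":[0,0,0],"rot":[0,0,0]}]}}

```text
time_s: 25.8
ee_pos: [0.3757, -0.2576, 0.2033]
eef_rot: [[0.139, 0.99, 0.001], [0.99, -0.139, -0.001], [-0.0, 0.001, -1.0]]
ft_force: [0.3, -0.6, 0.5]
grip_width: 0.0
```

>>> {"name": "apply_moves", "arguments": {"rows": [{"fingers":-1,"linear":[0,0,0],"rot":[0,0,0]},{"fingers":-1,"linear":[0,0,0],"rot":[0,0,0]},{"fingers":-1,"linear":[0,0,0],"rot":[0,0,0]},{"fingers":-1,"linear":[0,0,0],"rot":[0,0,0]}]}}

```text
time_s: 26.13
ee_pos: [0.3774, -0.2576, 0.2028]
eef_rot: [[0.137, 0.991, -0.0], [0.991, -0.137, 0.0], [0.0, -0.0, -1.0]]
ft_force: [-0.3, 0.4, -0.9]
grip_width: 0.0
```

```bash
python3 - <<'E'
from h import *
s=r.get_image("scene");t=r.get_image("top");S=r.state();print(S["time_s"],S["ee_pos"],S["ft_force"])
for c,a,p in orange(t,30): print(c.round(1),a)
o=np.zeros((480,800,3),np.uint8);o[:,:400]=cv2.resize(s["image"][180:420,270:470],(400,480),interpolation=2)
o[:375,400:]=cv2.resize(t["image"][170:320,245:405],(400,375),interpolation=2);cv2.imwrite("pics/k.png",o)
E
```

```text
26.2333 [ 0.37717295 -0.25746171  0.20274086] [ 0.06727379  0.18864997 -0.94703951]
[296.8 200. ] 380
[221.3 267.9] 99
[248.1 271.3] 130
```

View pics/k.png

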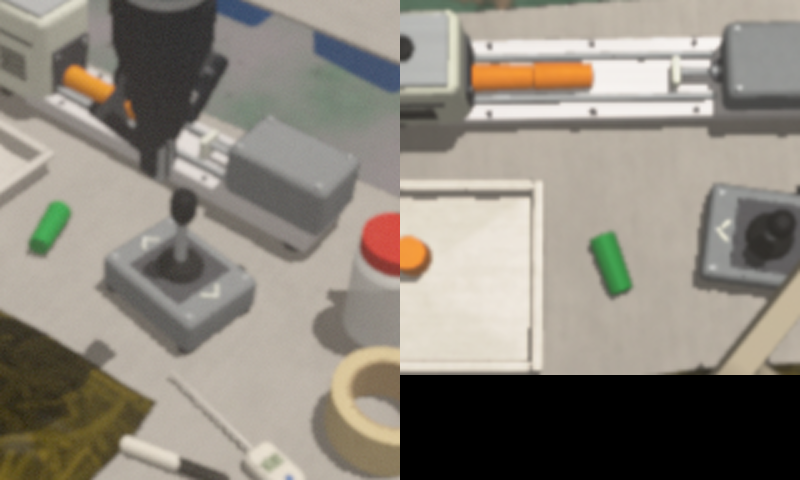

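Picture k: the stick is upright at (182,205) and the pad is back at (675,75). The two pieces lie end to end against the gate, (472–592,76). The jar and thermometer are in place and the robot is clear. Handing in.

```bash
python3 -c "
from plant import r
print(r.sign_off())"
```

```text
the job is handed in; nothing more can be done
None
```

The job is done and handed in at about 26 s of the 51 s allowed. The long carrot piece went from the tray into the trough. I held the jog stick on its left stop for about 2.5 s at about 22 N, then released it.

**Last checks:**
- **Row:** the last picture shows the two pieces end to end with no visible gap between them or to the gate.
- **Stick and pusher:** the stick is upright and the pad is back at its start.
- **Surroundings:** the jar and thermometer look untouched by eye; both stubs measured within 0.3 px of their first position, and nothing touches the robot.

**What went wrong or disagreed:**
- **Missed grasps:** the first two grasps closed just above the carrot, without moving it.
- **Tip offset:** the real fingertips sit about 34 mm above the reported TCP. I measured this by touching the tray floor with shut fingers, which peaked at 29 N, and used the offset for everything after.
- **Pictures:** I viewed 12, two over the budget of 10, because of the missed grasps.

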